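Line up and press home the lid of a sample jar

TASK

The lid of the sample jar is only resting on its catches. Turn it by its finger bar until its tab lines up with the lug on the jar's collar, then, with the hollow wooden seating tool and not with the fingers, press it squarely down past the click onto its sealing ring and keep bearing on it for half a second with a firm push of about 25 N (never over 40 N, the jar is glass) so that it is fully home and level. Stand the tool back upright on the table, let go, and leave the other things where they are.

Things in the scene. Friction and masses are not known exactly. Their poses are not given: they have to be found in the camera images.
- jar_seat (a point): Point on the fixed sample jar's axis, 80 mm above the table. The rubber sealing ring, 60 mm wide, on which the lid's underside lands when home, lies 0 to 5 mm below this point: how deep differs each time, and the lid hides most of it. z up; x points from the jar's axis to its lug. Glass jar 82 mm wide; white collar 84 mm wide, its top 4 mm above this point; on a fixed plywood stand 130 x 130 x 14 mm.
- jar_lug (a point): Outer upper part of the lug, a 12 x 8 mm white block on the collar, the only one; 48 mm out from the jar's axis along the jar's x, 4 mm above jar_seat.
- lid_bar (a point): Centre of the finger bar on the loose white lid: bar 36 mm long (lid's x), 10 mm wide (lid's y), 15 mm high, on a round flat flange 66 mm wide and 4 mm thick. z up along the lid's axis, x from the axis to the tab. It is 31.5 mm above the lid's underside; the flange's top, on which the tool presses, is 7.5 mm below it.
- lid_tab (a point): Outer end of the lid's pointer tab, an 8 mm wide tongue in the plane of the flange, sticking out 9 mm beyond its edge; 42 mm from the lid's axis along the lid's x.
- lid_foot (a point): Centre of the lid's underside. Going down, resistance builds to a peak of about 10 N after some 5 mm, falls away at the click, and the lid drops onto the firm, hardly yielding sealing ring, 10 to 15 mm below its start. Pressing off-centre seats one side only.
- press_grip (a point): Grip point on the axis of the loose wooden seating tool (about 220 g, 80 mm tall, starts upright on the table): a hollow cup, open downward, 56 mm outside, 47 mm inside, 22 mm deep, 30 mm high with its roof, and on it an upright round handle 24 mm thick, 50 mm long. Point 57 mm above the cup's rim, 23 mm below the handle's top.
- press_rim (a point): Centre of the seating tool's open rim, its lowest plane, 57 mm below the grip point. The cup goes over the finger bar and its rim bears on the lid's flange.
- press: The seating tool as a whole; origin at the centre of its rim, z up along the handle.
- lid: The lid as a whole (60 g), 39 mm tall; origin at the centre of its underside, z up, x towards the tab. It starts about 10 mm above jar_seat, its tapered foot resting on the catches, where it turns easily; the tab starts to the left (counter-clockwise from above) of the lug, 34 to 80 degrees off.
- spare_jar: Bystander: closed round amber jar with white cap, 68 mm wide, 85 mm tall; origin under its centre. It may stand left or right of the sample jar, the seating tool on the other side.
- dish: Bystander: round white dish 90 mm wide, 22 mm high; origin under its centre.
- brush: Bystander: brush lying flat beyond the sample jar; origin under its middle.
- jar_catches (a point): Point on the jar's axis 11 mm above jar_seat, level with the noses of three small sprung catches that stand round the mouth, at 60, 180 and 300 degrees from the lug (tops 14 mm above jar_seat, backs 36 mm from the axis). They spring out about 3 mm as the lid's bead passes, then close over it and keep the lid from coming off.
Things that resemble listed ones, but are neither listed nor needed, are in the scene too. What is shaped like the press but green is not meant.

How it is judged:
By the outcome, as a careful person would: the job done as asked, in the order asked, and still so for the second after the job is handed in, with the robot touching nothing.
It also fails if it takes over 64 s, if anything falls off the work surface, if the arm or the gripper's body presses on something with over 40 N, if the wrist force passes 120 N, or if a joint passes its speed limit or range.

ROBOT

A 7-joint arm with a two-finger parallel gripper is mounted at the origin on the work surface. World frame = base frame: x ahead of the robot, y to its left, z up, the work surface at z = 0. Lengths are in m, angles in rad, forces in N, time in s.
With the tool pointing down it reaches from about 0.425 to 1.025 m from the base axis. Payload 3.6 kg.
Tool frame: the origin (TCP) lies at the very end of the fingers, on their centre line; the grasp point (between the pads) lies 19 mm behind it (ctrl.grip_point_offset is the distance from the TCP to the grasp point, in m); x points along the fingers, y is the direction in which the jaws open and shut, and the axes are right-handed (so a half turn about x gives the same grasp; the last joint's range is limited). The gripper opens to 85 mm and grips with 20 to 120 N. Pads are 22 mm wide; open, the fingers measure 114 mm over their backs; the gripper's body (76 mm by 85 mm) begins 54 mm behind the grasp point. The pads swing forward as they close: fully open they stand 13 mm farther back than shut.
Start: joints at [-1.222, 0.591, 0.048, 1.609, -0.033, 0.943, -0.034], TCP at [0.311, 0.655, 0.231] pointing down, gripper open.
Joint ranges: [-2.69, 2.69], [-0.47, 2.24], [-1.27, 1.36], [0.19, 2.51], [-1.53, 4.68], [0.08, 2.07], [-3.09, 3.09]. Speed limits (rad/s): [2.57, 2.57, 3.14, 3.14, 3.14, 3.14, 3.14].

INTERFACE

Orientations are given as a rotation vector (axis times angle).
In Python, from rig import ctrl, vision, sign_off gives the robot as it stands. The module is installed in compiled form; this text tells all that it offers.
- The arm moves only by the tool arm_command, never from a script. Its argument "deltas" is a list of rows, each a list of 7 numbers: the shift along the tool's x, y, z in m, then the turn, a rotation vector about the tool's x, y, z in degrees, then the finger opening in m, from 0 to 0.0854. In form: [[dx, dy, dz, wx, wy, wz, jaw], ...]. A call has 1 to 12 rows; each row shifts and turns the pose as measured when the row begins, along the tool's axes as they then stand; what a row does not reach is not made up. A row lasts 1/12 s, in which the tool goes at most 41.7 mm and 7.16 degrees, less where a joint would pass 70% of its speed; a pose out of reach is approached as far as the arm can. A call with a gripper value outside its range is refused whole. The fingers move at their own pace and stop on an object; "squeeze" is the grip in N (left out, the last holds). Time passes only in rows, so rows that do not move let the fingers close. It gives the time, the measured TCP pose, the force and the opening at its end, in the units of the state.
- ctrl.get_state(): the state, without advancing time (a new reading comes with each control period).
- vision.read_camera(name): name is "side" or "top" or "wrist"; returns a dict with "color" (384x512x3 uint8, blue, green, red), "z_map" (384x512 float32, m along the optical axis (not along the pixel's ray), 0 where there is no reading), "K" (3x3 intrinsics, pixels), "R" (3x3) and "t" (3): a world point X has camera coordinates R X + t. Camera axes: x right, y down, z forward; pixel columns grow to the right and rows downward; lengths in m; the calibration is good to about 2 mm. A picture is of the moment at which its call begins.
- sign_off(): hands the job in, once; it reports no verdict.
The state is a dict: "clock": time; "joints": joint angles; "qvel": joint speeds; "effort": joint torques, N m; "tcp_pos": TCP position; "ee_rot": TCP orientation; "ft_force": force on the tool from outside, world axes, zero at the start; "moment": the same for the moment, N m; "opening": opening from 0.0 (shut) to 1.0 (fully open).
Only numpy, scipy, OpenCV 4.12 (cv2) and the standard library are available. Lean on these libraries where they do the work, as an engineer would, in place of code of your own. Each camera call takes 0.05 s, during which the arm holds its last target. There are 200 camera calls.

## Working session

There is one attempt and no reset: what is moved stays moved. The work goes in short steps, Python scripts to look and compute and a tool call to move; the robot and the scene stay as the last step left them, time stands still between calls to the robot, and variables do not carry over. Pictures are saved under pics/ and viewed, about 8 in all and at most 12, crops included, and the job is handed in when it is done.

Besides the shell and the picture viewer there is one more tool, called after "Call:" by a JSON object that holds its "api" and its "payload", one argument or row to a line. arm_command: Moves the arm, as the interface text tells. Its arguments: {"type":"object","properties":{"deltas":{"type":"array","items":{"type":"array","items":{"type":"number"}}},"squeeze":{"type":"number"}},"required":["deltas"]}

```bash
mkdir -p pics
cat > h.py <<'E'
import numpy as np, cv2
from rig import ctrl, vision, sign_off
from scipy.spatial.transform import Rotation as Ro
def cam(n):
    d=vision.read_camera(n); np.savez(f'{n}.npz',**d); return d
def load(n): return dict(np.load(f'{n}.npz'))
def cloud(d):
    z=d['z_map']; v,u=np.mgrid[:z.shape[0],:z.shape[1]]
    K=d['K']; P=np.stack([(u-K[0,2])/K[0,0]*z,(v-K[1,2])/K[1,1]*z,z],-1)
    W=(P-d['t'])@d['R']; W[z==0]=np.nan; return W
def onplane(d,u,v,h):
    r=d['R'].T@np.linalg.inv(d['K'])@np.array([u,v,1.]); c=-d['R'].T@d['t']
    return c+r*(h-c[2])/r[2]
def proj(d,X):
    p=d['K']@(d['R']@np.array(X)+d['t']); return p[:2]/p[2]
E
python3 - <<'E'
from h import *
s=ctrl.get_state(); print({k:np.round(v,3) for k,v in s.items()}); print(ctrl.grip_point_offset)
print(np.round(Ro.from_rotvec(s['ee_rot']).as_matrix(),2))
for n in ('top','side'):
    d=cam(n); print(n,np.round(-d['R'].T@d['t'],3),d['K'][0,0],np.round(d['R'],2).tolist())
    cv2.imwrite(f'pics/{n}1.png',cv2.resize(d['color'],(800,600),interpolation=cv2.INTER_CUBIC))
E
```

```text
{'clock': np.float64(0.0), 'joints': array([-1.222,  0.592,  0.048,  1.61 , -0.033,  0.943, -0.034]), 'qvel': array([ 0.001,  0.   , -0.   , -0.001,  0.002,  0.001, -0.001]), 'effort': array([-0.0000e+00, -5.4869e+01,  1.5470e+00, -1.9813e+01,  1.0000e-02,
        9.0000e-03,  0.0000e+00]), 'tcp_pos': array([0.31 , 0.654, 0.23 ]), 'ee_rot': array([ 0.345,  1.543, -0.349]), 'ft_force': array([-0.382,  0.429, -0.618]), 'moment': array([-0.013,  0.002, -0.012]), 'opening': np.float64(1.001)}
0.0187
[[-0.    0.43  0.9 ]
 [-0.    0.9  -0.43]
 [-1.   -0.    0.  ]]
top [ 0.502 -0.005  1.286] 483.69138736907615 [[-0.02, -1.0, -0.02], [-1.0, 0.02, -0.04], [0.04, 0.02, -1.0]]
side [ 0.03  -0.883  0.764] 476.0119196742438 [[0.85, -0.52, -0.01], [-0.28, -0.45, -0.85], [0.44, 0.73, -0.53]]
```

View pics/top1.png

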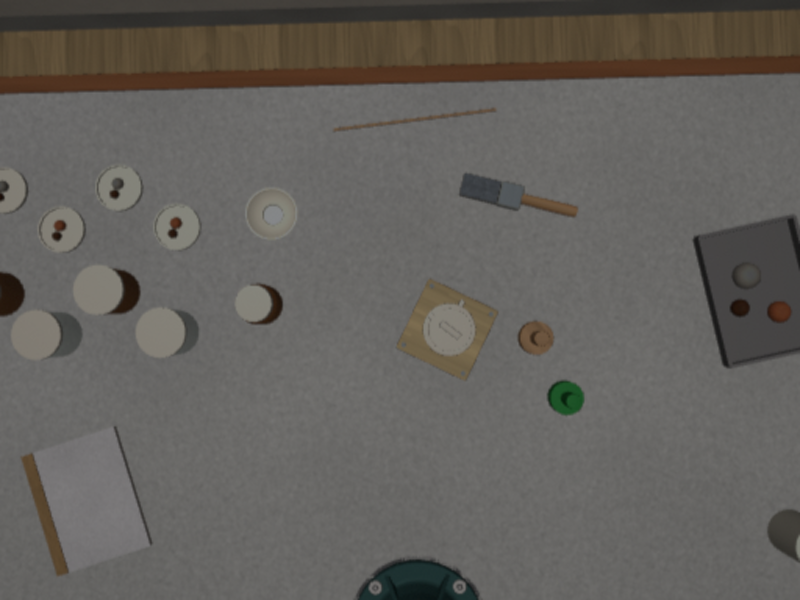

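View pics/side1.png

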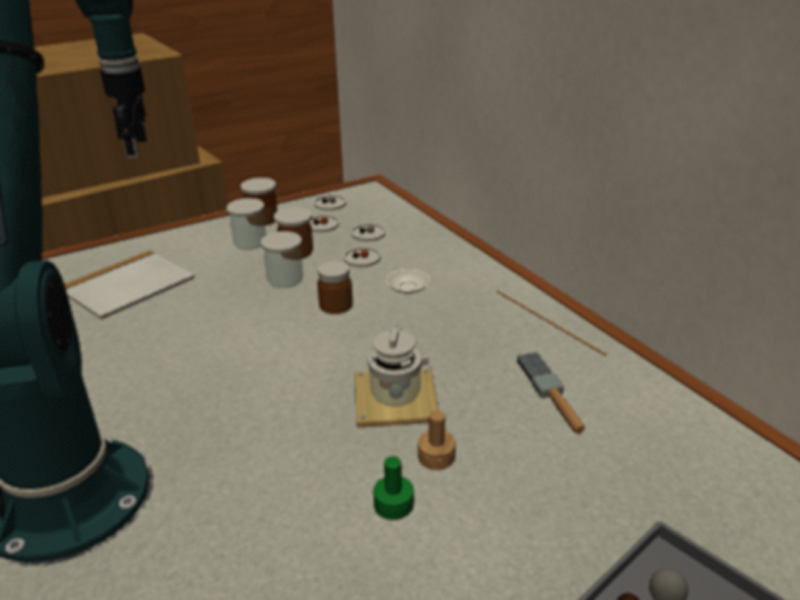

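The pictures show the jar at about (448,330), the tan press at (537,338) and the green decoy at (566,398), all in the top view. The spare jar is at (254,303). I'll enlarge the jar next.

Run:
```python
from h import *
d=load('top'); s=load('side')
# 512 scale: factor .64
a=d['color'][170:260,245:365]; b=s['color'][200:300,215:305]
A=cv2.resize(a,None,fx=6,fy=6,interpolation=cv2.INTER_CUBIC)
A=cv2.convertScaleAbs(A,alpha=1.3); cv2.imwrite('pics/topcrop.png',A)
W=cloud(d)
def fit(u0,u1,v0,v1,z0,z1):
    p=W[v0:v1,u0:u1].reshape(-1,3); p=p[(p[:,2]>z0)&(p[:,2]<z1)]
    (c,r)=cv2.minEnclosingCircle(p[:,:2].astype(np.float32)); return np.round(p.mean(0),4),np.round(c,4),round(r,4),len(p)
print('flange/collar',fit(262,312,186,236,.09,.125))
print('bar',fit(262,312,186,236,.118,.15))
print('press cup',fit(328,358,200,232,.02,.04)); print('handle',fit(328,358,200,232,.06,.1))
print('table',np.nanmedian(W[300:320,200:300,2]))
```

```text
flange/collar (array([ 0.4961, -0.057 ,  0.1137]), array([ 0.4984, -0.0549]), 0.0378, 544)
bar (array([ 0.4951, -0.0585,  0.1257]), array([ 0.4961, -0.0553]), 0.0327, 94)
press cup (array([ 0.4794, -0.2021,  0.0301]), array([ 0.4794, -0.2046]), 0.028, 281)
handle (array([ 0.4793, -0.2037,  0.0788]), array([ 0.479 , -0.2044]), 0.0122, 79)
table 0.0001784594329659335
```

View pics/topcrop.png

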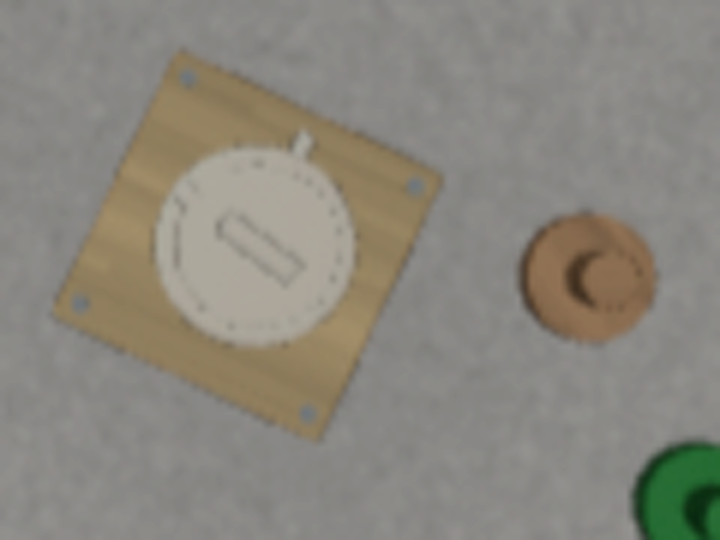

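The top view puts the lug at crop pixel (303,143), at a bearing of about -25°. The bar runs (222,222) to (300,275), so the tab bears about +56°. I'll move over the jar and refine with the wrist camera.

Call:
{"api": "arm_command", "payload": {
  "deltas": [
    [0,-0.02,0.017,0,0,0,0.085],
    [-0.003,-0.031,0.026,0,0,0,0.085],
    [-0.003,-0.031,0.026,0,0,0,0.085],
    [-0.003,-0.031,0.026,0,0,0,0.085],
    [-0.003,-0.031,0.026,0,0,0,0.085],
    [-0.003,-0.031,0.026,0,0,0,0.085],
    [-0.003,-0.031,0.026,0,0,0,0.085],
    [-0.003,-0.031,0.026,0,0,0,0.085],
    [-0.003,-0.031,0.026,0,0,0,0.085],
    [-0.003,-0.031,0.026,0,0,0,0.085],
    [-0.003,-0.031,0.026,0,0,0,0.085],
    [-0.003,-0.031,0.026,0,0,0,0.085]
  ]
}}

```text
clock: 1.1
tcp_pos: [0.4258, 0.1957, 0.2559]
ee_rot: [0.328, 1.555, -0.333]
ft_force: [0.6, 0.1, -0.2]
opening: 0.995
```

Call:
{"api": "arm_command", "payload": {
  "deltas": [
    [0,-0.031,0.026,0,0,0,0.085],
    [0,-0.031,0.026,0,0,0,0.085],
    [0,-0.031,0.026,0,0,0,0.085],
    [0,-0.031,0.026,0,0,0,0.085],
    [0,-0.03,0.026,0,0,0,0.085],
    [0,-0.02,0.018,0,0,0,0.085],
    [0,0,0,-7,0,0,0.085],
    [0,0,0,-7,0,0,0.085],
    [0,0,0,-7,0,0,0.085],
    [0,0,0,-7,0,0,0.085],
    [0,0,0,-7,0,0,0.085],
    [0,0,0,-7,0,0,0.085]
  ]
}}

```text
clock: 2.1
tcp_pos: [0.4883, -0.0477, 0.2548]
ee_rot: [-0.253, 1.568, 0.245]
ft_force: [0.1, 0.4, -0.1]
opening: 0.992
```

Call:
{"api": "arm_command", "payload": {
  "deltas": [
    [0,0,0,-7,0,0,0.085],
    [0,0,0,-7,0,0,0.085],
    [0,0,0,-7,0,0,0.085],
    [0,0,0,-7,0,0,0.085],
    [0,0,0,-7,0,0,0.085],
    [0,0,0,-4,0,0,0.085],
    [0,0,0,0,0,0,0.085]
  ]
}}

```text
clock: 2.68
tcp_pos: [0.4853, -0.0482, 0.2526]
ee_rot: [-0.793, 1.439, 0.798]
ft_force: [0.3, -0.0, 0.2]
opening: 0.994
```

```bash
cat >> h.py <<'E'
def st(tx,ty,tz,yaw=None):
    s=ctrl.get_state(); R=Ro.from_rotvec(s['ee_rot']).as_matrix(); D=R.T@(np.array([tx,ty,tz])-s['tcp_pos'])
    yw=np.degrees(np.arctan2(R[1,1],R[0,1]))
    print('t',round(float(s['clock']),2),'tcp',np.round(s['tcp_pos'],4),'yaw_y',round(yw,2),'tilt xdir',np.round(R[:,0],4),'F',np.round(s['ft_force'],1),'M',np.round(s['moment'],2),'op',round(float(s['opening']),3))
    print('delta tool',np.round(D,4))
    if yaw is not None:
        # target: x down, y at yaw
        a=np.radians(yaw); T=np.array([[0,np.cos(a),np.sin(a)],[0,np.sin(a),-np.cos(a)],[-1,0,0]]).astype(float)
        print('turn deg',np.round(np.degrees(Ro.from_matrix(R.T@T).as_rotvec()),2), 'det',round(np.linalg.det(T)))
E
python3 - <<'E'
from h import *
st(.496,-.056,.26,146)
d=cam('wrist'); print(np.round(-d['R'].T@d['t'],3),np.round(d['R'],2).tolist())
cv2.imwrite('pics/w1.png',cv2.resize(d['color'],(800,600),interpolation=cv2.INTER_CUBIC))
print(proj(d,[.496,-.056,.1215])*800/512)
print(ctrl.get_state()['joints'])
E
```

```text
t 2.68 tcp [ 0.4853 -0.0482  0.2526] yaw_y 148.36 tilt xdir [-0.0168 -0.0062 -0.9998] F [ 0.3 -0.   0.2] M [ 0.02 -0.03 -0.01] op 0.994
delta tool [-0.0075 -0.0131 -0.0012]
turn deg [ 2.37 -0.82 -0.62] det 1
[ 0.451 -0.106  0.397] [[-0.85, 0.52, 0.01], [0.51, 0.82, 0.26], [0.13, 0.23, -0.97]]
[365.5449765  284.28755282]
[ 0.05669572  0.2734157  -0.06673351  2.09857552  0.03401808  0.78762439
  2.55497563]
```

View pics/w1.png

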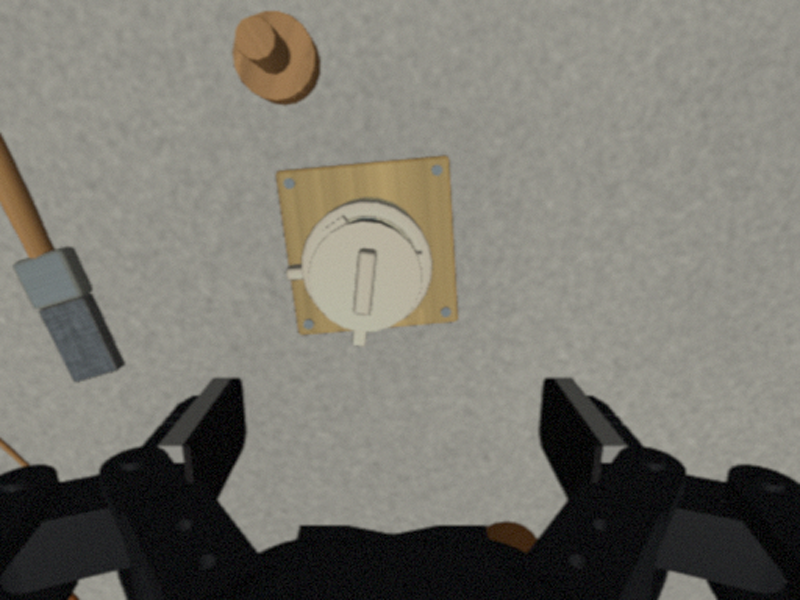

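The wrist view shows the tab end at (359,345), the lug's outer end at (289,272), the bar top centred near (365,282), and the stand's corners at (277,172), (448,156), (457,320) and (301,334).

Run:
```python
from h import *
d=load('wrist'); k=.64
P=lambda u,v,h: onplane(d,u*k,v*k,h)
c=np.mean([P(*p,.014) for p in [(277,172),(448,156),(457,320),(301,334)]],0); print('stand',c)
b=np.mean([P(*p,.129) for p in [(360,250),(376,252),(370,313),(354,313)]],0); print('bar',b)
W=cloud(d); sub=W[110:230,170:300].reshape(-1,3); print('zs',np.histogram(sub[:,2],bins=np.arange(.06,.14,.005)))
m=(sub[:,2]>.107)&(sub[:,2]<.12); q=sub[m]; print('flange minc',cv2.minEnclosingCircle(q[:,:2].astype(np.float32)),q.mean(0))
m=(sub[:,2]>.122)&(sub[:,2]<.135); q=sub[m]; print('bar depth',q.mean(0),len(q),cv2.minAreaRect(q[:,:2].astype(np.float32)))
# flange excluding tab
t=P(359,345,.112); l=P(289,272,.084)
print('tab',t,'lug',l)
ang=lambda v: np.degrees(np.arctan2(v[1],v[0]))
print('tab ang',ang(t-b),np.hypot(*(t-b)[:2]),'lug ang',ang(l-c),np.hypot(*(l-c)[:2]),ang(l-b))
e1=P(368,251,.129);e2=P(362,313,.129);print('bar ang',ang(e2-e1))
s1=P(277,172,.014);s2=P(448,156,.014);s3=P(457,320,.014);s4=P(301,334,.014);print('stand edges',ang(s2-s1),ang(s3-s4),ang(s4-s1),ang(s3-s2))
```

```text
stand [ 0.49504671 -0.05797915  0.014     ]
bar [ 0.49450832 -0.05838164  0.129     ]
zs (array([   0,   11,   91,   64,  815,  469,   55,   60,    0,    0, 1811,
       1799,   11,  282,  189,    0]), array([0.06 , 0.065, 0.07 , 0.075, 0.08 , 0.085, 0.09 , 0.095, 0.1  ,
       0.105, 0.11 , 0.115, 0.12 , 0.125, 0.13 , 0.135, 0.14 ]))
flange minc ((0.49933576583862305, -0.05544568970799446), 0.0375867560505867) [ 0.49540112 -0.05909576  0.1150026 ]
bar depth [ 0.4948234  -0.05923808  0.12963835] 478 ((0.49537649750709534, -0.05862285941839218), (0.03580847382545471, 0.009957673028111458), 52.235347747802734)
tab [ 0.52120049 -0.02444189  0.112     ] lug [ 0.53935356 -0.08173052  0.084     ]
tab ang 51.81646053544144 0.043178445118562725 lug ang -28.194218174140094 0.05027149946585788 -27.50394997310174
bar ang 52.18692655994554
stand edges 153.52194514522915 153.56684469096876 63.66356448246331 63.29484846158608
```

```bash
python3 -c "
from h import *
st(.495,-.0585,.16,142.1)"
```

```text
t 2.73 tcp [ 0.4852 -0.0482  0.2526] yaw_y 148.21 tilt xdir [-0.0171 -0.0062 -0.9998] F [-0.1 -0.1 -0.6] M [-0.    0.02  0.08] op 0.995
delta tool [ 0.0924 -0.0148 -0.0023]
turn deg [ 6.12 -0.85 -0.6 ] det 1
```

Call:
{"api": "arm_command", "payload": {
  "deltas": [
    [0,-0.007,-0.001,3,-0.4,-0.3,0.04],
    [0,-0.007,-0.001,3,-0.4,-0.3,0.04],
    [0.03,0,0,0,0,0,0.04],
    [0.03,0,0,0,0,0,0.04],
    [0.03,0,0,0,0,0,0.04],
    [0,0,0,0,0,0,0.04]
  ],
  "squeeze": 25
}}

```text
clock: 3.23
tcp_pos: [0.4994, -0.0584, 0.162]
ee_rot: [-0.7, 1.449, 0.692]
ft_force: [-0.5, -0.4, -0.8]
opening: 0.468
```

```bash
python3 -c "
from h import *
st(.495,-.0585,.119,142.1)"
```

```text
t 3.23 tcp [ 0.4994 -0.0584  0.162 ] yaw_y 141.13 tilt xdir [ 0.0086 -0.0015 -1.    ] F [-0.5 -0.4 -0.8] M [-0.06  0.08  0.04] op 0.468
delta tool [ 0.043   0.0037 -0.003 ]
turn deg [-0.97  0.24  0.44] det 1
```

Call:
{"api": "arm_command", "payload": {
  "deltas": [
    [0,0.0035,-0.003,-0.8,0.2,0.4,0.04],
    [0.015,0,0,0,0,0,0.04],
    [0.015,0,0,0,0,0,0.04],
    [0.005,0,0,0,0,0,0.04],
    [0,0,0,0,0,0,0.04]
  ]
}}

```text
clock: 3.65
tcp_pos: [0.4963, -0.0586, 0.1304]
ee_rot: [-0.707, 1.45, 0.704]
ft_force: [-0.4, -0.1, 0.8]
opening: 0.471
```

```bash
python3 -c "
from h import *
st(.495,-.0585,.119,142.1)"
```

```text
t 3.65 tcp [ 0.4963 -0.0586  0.1304] yaw_y 141.82 tilt xdir [ 3.3e-03 -5.0e-04 -1.0e+00] F [-0.4 -0.1  0.8] M [ 0.03 -0.01  0.02] op 0.471
delta tool [ 0.0114  0.0012 -0.0007]
turn deg [-0.28  0.09  0.17] det 1
```

Call:
{"api": "arm_command", "payload": {
  "deltas": [
    [0.008,0.001,-0.001,-0.2,0,0.1,0.04],
    [0.0045,0,0,0,0,0,0.03],
    [0,0,0,0,0,0,0.02],
    [0,0,0,0,0,0,0.015]
  ]
}}

```text
clock: 3.98
tcp_pos: [0.4972, -0.059, 0.1207]
ee_rot: [-0.71, 1.445, 0.705]
ft_force: [-0.1, -0.0, 0.6]
opening: 0.178
```

```bash
python3 -c "
from h import *
st(.495,-.0585,.119,142.1)"
```

```text
t 3.98 tcp [ 0.4972 -0.059   0.1207] yaw_y 142.01 tilt xdir [ 7.9e-03  3.0e-04 -1.0e+00] F [-0.1 -0.   0.6] M [-0.01  0.04  0.04] op 0.178
delta tool [ 0.0017  0.0021 -0.001 ]
turn deg [-0.09  0.29  0.35] det 1
```

Call:
{"api": "arm_command", "payload": {
  "deltas": [
    [0.001,0.002,-0.001,0,0.2,0.3,0.015],
    [0,0,0,0,0,0,0.015],
    [0,0,0,0,0,0,0.0],
    [0,0,0,0,0,0,0.0],
    [0,0,0,0,0,0,0.0]
  ],
  "squeeze": 20
}}

```text
clock: 4.4
tcp_pos: [0.4955, -0.0587, 0.1207]
ee_rot: [-0.709, 1.449, 0.708]
ft_force: [-0.4, -0.6, -0.3]
opening: 0.108
```

```bash
python3 -c "
from h import *
st(.495,-.0585,.119,62.4)"
```

```text
t 4.4 tcp [ 0.4955 -0.0587  0.1207] yaw_y 142.01 tilt xdir [ 2.9e-03  7.0e-04 -1.0e+00] F [-0.4 -0.6 -0.3] M [-0.04 -0.03 -0.01] op 0.108
delta tool [ 0.0017  0.0005 -0.0002]
turn deg [79.61  0.19 -0.  ] det 1
```

Call:
{"api": "arm_command", "payload": {
  "deltas": [
    [0,0,0,4,0,0,0.0],
    [0,0,0,5,0,0,0.0],
    [0,0,0,5,0,0,0.0],
    [0,0,0,5,0,0,0.0],
    [0,0,0,5,0,0,0.0],
    [0,0,0,5,0,0,0.0],
    [0,0,0,0,0,0,0.0]
  ]
}}

```text
clock: 4.98
tcp_pos: [0.4958, -0.0585, 0.1209]
ee_rot: [-0.295, 1.546, 0.296]
ft_force: [0.1, 0.2, -0.6]
opening: 0.107
```

```bash
python3 -c "
from h import *
st(.495,-.0585,.1205,62.4)"
```

```text
t 4.98 tcp [ 0.4958 -0.0585  0.1209] yaw_y 111.61 tilt xdir [ 0.0038  0.0015 -1.    ] F [ 0.1  0.2 -0.6] M [-0.05 -0.03  0.04] op 0.107
delta tool [ 0.0004  0.0003 -0.0008]
turn deg [49.21  0.22 -0.1 ] det 1
```

Call:
{"api": "arm_command", "payload": {
  "deltas": [
    [0,0,-0.0005,5,0,0,0.0],
    [0,0,0,5,0,0,0.0],
    [0,0,0,5,0,0,0.0],
    [0,0,0,5,0,0,0.0],
    [0,0,0,5,0,0,0.0],
    [0,0,0,5,0,0,0.0],
    [0,0,0,5,0,0,0.0],
    [0,0,0,5,0,0,0.0],
    [0,0,0,5,0,0,0.0],
    [0,0,0,3.2,0,0,0.0],
    [0,0,0,0,0,0,0.0]
  ]
}}

```text
clock: 5.9
tcp_pos: [0.4958, -0.0583, 0.1208]
ee_rot: [0.377, 1.534, -0.373]
ft_force: [-0.3, -0.7, -0.7]
opening: 0.106
```

Run:
```python
from h import *
st(.495,-.0585,.1205,62.4)
d=cam('wrist'); a=d['color']
p=proj(d,[.495,-.0585,.11]); print(p)
u,v=p.astype(int); x0=max(u-100,0); y0=max(v-75,0); print(x0,y0)
cv2.imwrite('pics/w2.png',cv2.resize(a[y0:y0+150,x0:x0+200],(800,600),interpolation=cv2.INTER_CUBIC))
```

```text
t 5.9 tcp [ 0.4958 -0.0583  0.1208] yaw_y 62.6 tilt xdir [ 0.0045  0.0018 -1.    ] F [-0.3 -0.7 -0.7] M [-0.05 -0.01 -0.02] op 0.106
delta tool [ 0.0003 -0.0005 -0.0007]
turn deg [ 0.19  0.18 -0.21] det 1
[249.69530968 236.67907518]
149 161
```

View pics/w2.png

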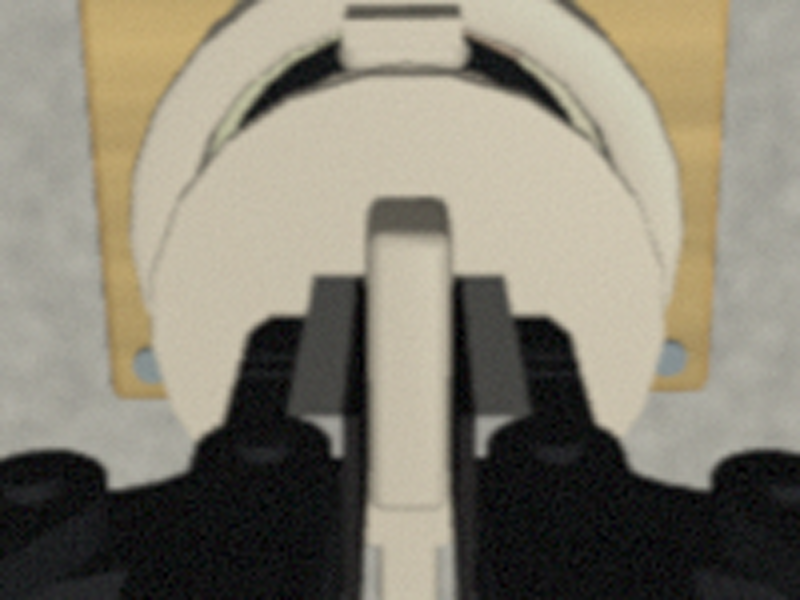

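The bar is upright in the picture at x≈409, with the 180° catch at about (404,40), so alignment is close. I'll let go, rise and check from above.

Call:
{"api": "arm_command", "payload": {
  "deltas": [
    [0,0,0,0,0,0,0.01],
    [0,0,0,0,0,0,0.018],
    [0,0,0,0,0,0,0.03],
    [-0.02,0,0,0,0,0,0.03],
    [-0.035,0,0,0,0,0,0.05],
    [-0.035,0,0,0,0,0,0.085],
    [-0.035,0,0,0,0,0,0.085],
    [0,0,0,0,0,0,0.085]
  ]
}}

```text
clock: 6.62
tcp_pos: [0.4934, -0.0588, 0.2485]
ee_rot: [0.367, 1.545, -0.365]
ft_force: [0.5, -0.7, -0.0]
opening: 0.895
```

Run:
```python
from h import *
st(.495,-.0585,.1205,62.4)
d=cam('wrist'); a=d['color']
p=proj(d,[.495,-.0585,.11]); print(p)
u,v=p.astype(int); x0=max(u-64,0); y0=max(v-48,0); print(x0,y0)
cv2.imwrite('pics/w3.png',cv2.resize(a[y0:y0+96,x0:x0+128],(768,576),interpolation=cv2.INTER_CUBIC))
```

```text
t 6.62 tcp [ 0.4934 -0.0588  0.2485] yaw_y 63.28 tilt xdir [-0.0045  0.0027 -1.    ] F [ 0.5 -0.7 -0. ] M [-0.02 -0.07  0.03] op 0.895
delta tool [0.128  0.0009 0.002 ]
turn deg [ 0.88 -0.3  -0.02] det 1
[251.75842554 181.54411546]
187 133
```

View pics/w3.png

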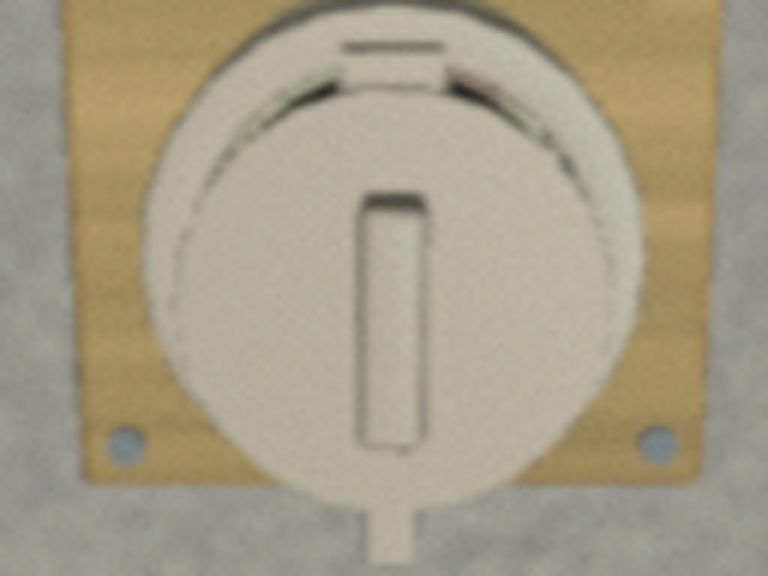

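Run:
```python
from h import *
d=load('wrist')
P=lambda u,v,h: onplane(d,187+(u+.5)/6-.5,133+(v+.5)/6-.5,h)[:2]
ang=lambda v: np.degrees(np.arctan2(v[1],v[0]))
cl=P(143,250,.084);cr=P(645,250,.084);print('collar LR mid',(cl+cr)/2,np.hypot(*(cl-cr)))
cat=P(393,47,.094); tab=P(391,562,.112); b0=P(394,205,.129); b1=P(391,447,.129)
b=(b0+b1)/2;print('cat',cat,'tab',tab,'bar',b,'bar ang',ang(b1-b0),'tab ang',ang(tab-b))
for c in ([.495,-.058],b,[.495,-.0585]): print('lug ang via catch',ang(np.array(c)-cat),np.hypot(*(np.array(c)-cat)))
f0=P(122,445,.014);f1=P(656,445,.014);print('screws edge',ang(f1-f0))
e0=P(85,484,.014);e1=P(700,484,.014);print('stand edge',ang(e1-e0))
t=cam('top'); Wt=cloud(t)
for n in ('top','wrist'):
    W=cloud(load(n)).reshape(-1,3); r=np.hypot(W[:,0]-.495,W[:,1]+.0582)
    for nm,m in (('lug',(r>.044)&(r<.056)&(W[:,2]>.07)&(W[:,2]<.095)),('tab',(r>.036)&(r<.047)&(W[:,2]>.1)&(W[:,2]<.125)),('fl',(r<.031)&(W[:,2]>.11)&(W[:,2]<.1195))):
        q=W[m]; print(n,nm,len(q),q.mean(0) if len(q) else '',ang((q-[.495,-.0582,0]).mean(0)) if len(q) else '')
cv2.imwrite('pics/t2.png',cv2.resize(t['color'][185:235,260:315],None,fx=10,fy=10,interpolation=cv2.INTER_CUBIC))
```

```text
collar LR mid [ 0.49443168 -0.05756023] 0.08258116361377905
cat [ 0.46359601 -0.04231672] tab [ 0.53321053 -0.07771785] bar [ 0.4953184  -0.05851127] bar ang -27.354116501384997 tab ang -26.879322242066717
lug ang via catch -26.53773737741224 0.035102359862214536
lug ang via catch -27.044708978199285 0.03561703829467547
lug ang via catch -27.263219044052725 0.03532858547224448
screws edge 63.259433217890624
stand edge 63.25837615733293
top lug 0  
top tab 0  
top fl 0  
wrist lug 0  
wrist tab 60 [ 0.5296067  -0.07661104  0.11472329] -28.013329651964025
wrist fl 3145 [ 0.49383654 -0.05747109  0.1151411 ] 147.93292467408057
```

View pics/t2.png

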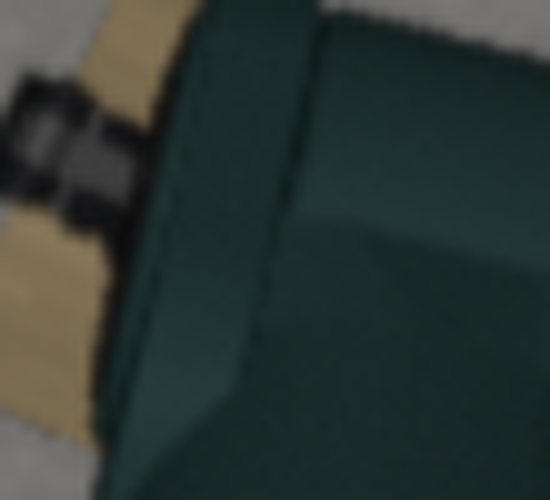

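Tab bearing is about -27.1° and the lug about -27.2° by way of the catch, so they are aligned. The top view is blocked by the arm, so I'll check again from it at the press. Next I'll go over to the press.

```bash
python3 -c "
from h import *
st(.4794,-.2044,.2,63.3)"
```

```text
t 6.72 tcp [ 0.4902 -0.0577  0.2443] yaw_y 63.31 tilt xdir [-0.0123  0.0031 -0.9999] F [-0.4  0.1  0.2] M [-0.01  0.03 -0.02] op 0.996
delta tool [ 0.044  -0.1358  0.0568]
turn deg [ 0.01 -0.71  0.16] det 1
```

Call:
{"api": "arm_command", "payload": {
  "deltas": [
    [0,-0.034,0.014,0,-0.3,0,0.085],
    [0,-0.034,0.014,0,-0.3,0,0.085],
    [0,-0.034,0.014,0,0,0,0.07],
    [0,-0.032,0.014,0,0,0,0.06],
    [0.025,0,0,0,0,0,0.055],
    [0.025,0,0,0,0,0,0.055],
    [0,0,0,0,0,0,0.055]
  ]
}}

```text
clock: 7.3
tcp_pos: [0.4762, -0.2044, 0.1845]
ee_rot: [0.356, 1.555, -0.358]
ft_force: [-1.3, 0.3, 0.1]
opening: 0.643
```

Run:
```python
from h import *
d=cam('wrist'); t=cam('top')
st(.4794,-.2044,.1,63.3)
W=cloud(d).reshape(-1,3); 
r=np.hypot(W[:,0]-.4794,W[:,1]+.2044)
for z0,z1 in((.074,.086),(.025,.036)):
    q=W[(r<.04)&(W[:,2]>z0)&(W[:,2]<z1)]; 
    if len(q): print(len(q),q.mean(0),cv2.minEnclosingCircle(q[:,:2].astype(np.float32)))
A=cv2.resize(t['color'][185:240,250:360],(800,400),interpolation=cv2.INTER_CUBIC)
B=cv2.resize(d['color'],(267,200)); A=np.vstack([A,np.zeros((200,800,3),np.uint8)]); A[400:,:267]=B
cv2.imwrite('pics/t3.png',A)
```

```text
t 7.4 tcp [ 0.4781 -0.204   0.1872] yaw_y 64.06 tilt xdir [-0.0095  0.001  -1.    ] F [-0.3 -0.1 -0.3] M [ 0.03 -0.01 -0.06] op 0.646
delta tool [0.0872 0.0005 0.0021]
turn deg [ 0.76 -0.51  0.19] det 1
669 [ 0.47777769 -0.20510293  0.08060729] ((0.4783509075641632, -0.2053518444299698), 0.01190387737005949)
1670 [ 0.47311449 -0.2028143   0.03079756] ((0.4786364436149597, -0.2055642306804657), 0.02795330621302128)
```

View pics/t3.png

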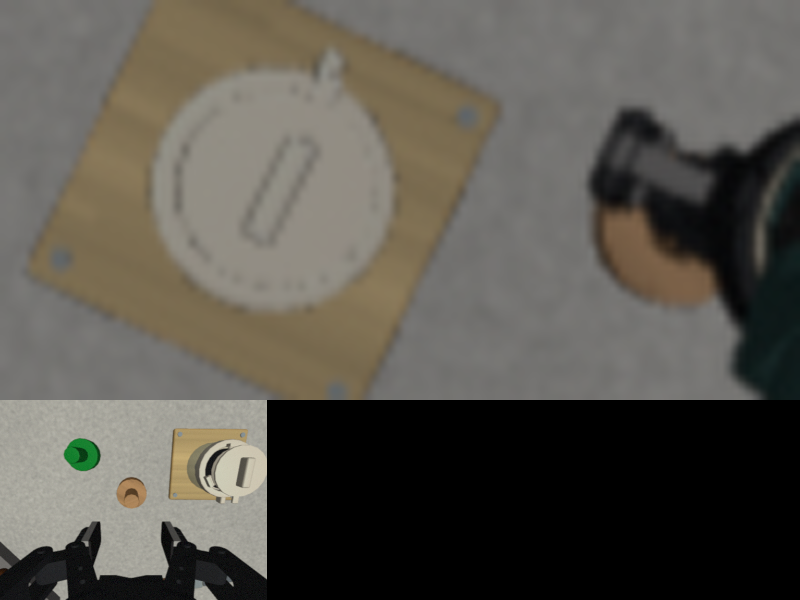

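Tab and lug overlap in the top view at (329,75). The wrist view, lower left, now sees the lug beside the tab, so I'll enlarge that for an exact check.

Run:
```python
from h import *
d=load('wrist')
cv2.imwrite('pics/w4.png',cv2.resize(d['color'][50:210,312:512],(800,640))[:600])
```

```text
(no output)
```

View pics/w4.png

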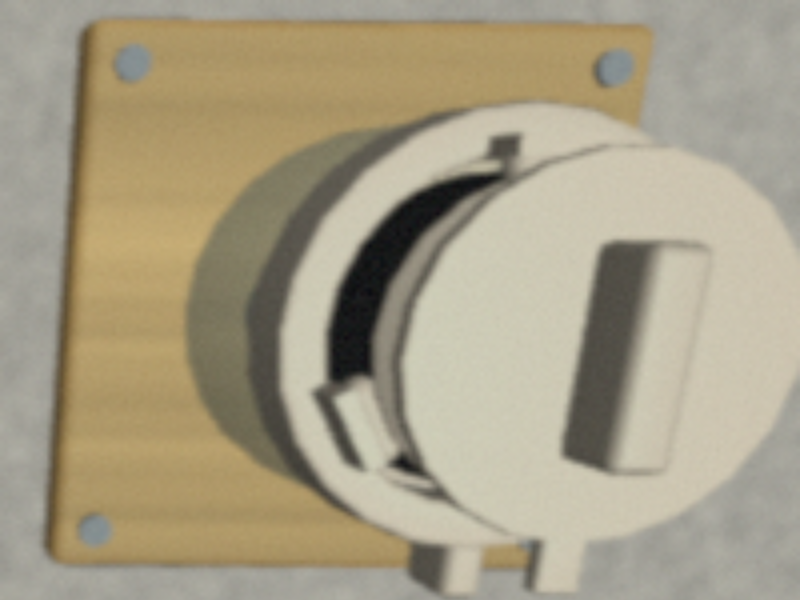

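Run:
```python
from h import *
d=load('wrist')
P=lambda u,v,h: onplane(d,312+(u+.5)/4-.5,50+(v+.5)/4-.5,h)[:2]
ang=lambda v: np.degrees(np.arctan2(v[1],v[0]))
lug=P(459,594,.084); tab=P(557,591,.114); 
b0=P(682,248,.129);b1=P(640,470,.129); b=(b0+b1)/2
print('lug',lug,'tab',tab,'bar',b,ang(b1-b0))
# stand corners
c=np.mean([P(*p,.014) for p in [(90,22),(653,27)]],0); print(c)
for a in (b,np.array([.495,-.058])): print('lug',ang(lug-a),np.hypot(*(lug-a)),'tab',ang(tab-a),np.hypot(*(tab-a)))
print('lug top sides', ang(P(443,594,.084)-P(440,547,.084)),ang(P(475,594,.084)-P(480,547,.084)))
print('tab sides',ang(P(535,590,.114)-P(540,545,.114)),ang(P(577,590,.114)-P(583,545,.114)))
```

```text
lug [ 0.54139761 -0.08115114] tab [ 0.53288794 -0.07702725] bar [ 0.49577068 -0.05863642] -26.34036240600125
[ 0.43831265 -0.03049278]
lug -26.264148401592205 0.05087956153876646 tab -26.357461900153208 0.04142359151371073
lug -26.51794405535237 0.05185280625024021 tab -26.66571845837483 0.04239731390459534
lug top sides -14.650704185350973 -23.459158138079427
tab sides -23.023309414741906 -23.749762169649937
```

Lug and tab agree to within 0.2°. I'll grasp the press.

Call:
{"api": "arm_command", "payload": {
  "deltas": [
    [0.02,0,0.002,0.7,-0.5,0.2,0.055],
    [0.03,0,0,0,0,0,0.055],
    [0.03,0,0,0,0,0,0.055],
    [0,0,0,0,0,0,0.055]
  ]
}}

```text
clock: 7.73
tcp_pos: [0.4853, -0.2032, 0.1091]
ee_rot: [0.361, 1.531, -0.358]
ft_force: [-0.2, 1.0, -0.6]
opening: 0.645
```

```bash
python3 -c "
from h import *
st(.4788,-.205,.04,63.3)"
```

```text
t 7.73 tcp [ 0.4853 -0.2032  0.1091] yaw_y 63.69 tilt xdir [ 9.8e-03 -2.0e-04 -1.0e+00] F [-0.2  1.  -0.6] M [ 0.02  0.08 -0.01] op 0.645
delta tool [ 0.069  -0.0048 -0.0056]
turn deg [ 0.39  0.51 -0.24] det 1
```

Call:
{"api": "arm_command", "payload": {
  "deltas": [
    [0,-0.004,-0.005,0.3,0.4,-0.2,0.055],
    [0.02,0,0,0,0,0,0.05],
    [0.02,0,0,0,0,0,0.05],
    [0,0,0,0,0,0,0.05]
  ]
}}

```text
clock: 8.07
tcp_pos: [0.4827, -0.2039, 0.0741]
ee_rot: [0.362, 1.532, -0.36]
ft_force: [-1.2, -0.4, 1.2]
opening: 0.585
```

```bash
python3 -c "
from h import *
st(.4788,-.205,.04,63.3)"
```

```text
t 8.07 tcp [ 0.4827 -0.2039  0.0741] yaw_y 63.61 tilt xdir [ 0.0086 -0.001  -1.    ] F [-1.2 -0.4  1.2] M [-0.    0.02 -0.03] op 0.585
delta tool [ 0.0341 -0.0029 -0.0033]
turn deg [ 0.31  0.47 -0.17] det 1
```

Call:
{"api": "arm_command", "payload": {
  "deltas": [
    [0.012,-0.003,-0.003,0.3,0.4,-0.2,0.05],
    [0.012,-0.001,-0.001,0,0.2,0,0.05],
    [0.006,0,0,0,0.2,0,0.05],
    [0,0,0,0,0,0,0.05]
  ]
}}

```text
clock: 8.4
tcp_pos: [0.4805, -0.2067, 0.0474]
ee_rot: [0.365, 1.539, -0.364]
ft_force: [-0.0, 0.4, 0.2]
opening: 0.581
```

```bash
python3 -c "
from h import *
st(.4788,-.205,.04,63.3)"
```

```text
t 8.4 tcp [ 0.4805 -0.2067  0.0474] yaw_y 63.36 tilt xdir [ 1.1e-03 -1.0e-04 -1.0e+00] F [-0.   0.4  0.2] M [-0.02  0.05  0.01] op 0.581
delta tool [ 0.0074  0.0007 -0.0022]
turn deg [ 0.06  0.06 -0.02] det 1
```

Call:
{"api": "arm_command", "payload": {
  "deltas": [
    [0.006,0.0005,-0.002,0,0.1,0,0.045],
    [0,0,0,0,0,0,0.04],
    [0,0,0,0,0,0,0.035],
    [0,0,0,0,0,0,0.03]
  ],
  "squeeze": 30
}}

```text
clock: 8.73
tcp_pos: [0.4793, -0.2056, 0.0415]
ee_rot: [0.365, 1.54, -0.364]
ft_force: [0.3, 0.2, 1.3]
opening: 0.352
```

```bash
python3 -c "
from h import *
st(.4788,-.205,.04,63.3)"
```

```text
t 8.73 tcp [ 0.4793 -0.2056  0.0415] yaw_y 63.34 tilt xdir [ 4.e-04  5.e-04 -1.e+00] F [0.3 0.2 1.3] M [-0.04  0.07 -0.  ] op 0.352
delta tool [ 0.0015  0.0003 -0.0007]
turn deg [ 0.04  0.01 -0.04] det 1
```

Call:
{"api": "arm_command", "payload": {
  "deltas": [
    [0,0,-0.0007,0,0,0,0.02],
    [0,0,0,0,0,0,0.0],
    [0,0,0,0,0,0,0.0]
  ],
  "squeeze": 30
}}

```text
clock: 8.98
tcp_pos: [0.4787, -0.2054, 0.0419]
ee_rot: [0.365, 1.539, -0.365]
ft_force: [-0.1, -0.5, -2.1]
opening: 0.271
```

Call:
{"api": "arm_command", "payload": {
  "deltas": [
    [0,0,0,0,0,0,0.0],
    [0,0,0,0,0,0,0.0]
  ],
  "squeeze": 90
}}

```text
clock: 9.15
tcp_pos: [0.4787, -0.2053, 0.042]
ee_rot: [0.365, 1.539, -0.364]
ft_force: [-0.0, -0.8, -2.9]
opening: 0.26
```

```bash
python3 -c "
from h import *
st(.4788,-.205,.18,63.3)"
```

```text
t 9.15 tcp [ 0.4787 -0.2053  0.042 ] yaw_y 63.35 tilt xdir [ 0.001  0.    -1.   ] F [-0.  -0.8 -2.9] M [-0.01  0.02 -0.02] op 0.26
delta tool [-1.38e-01  3.00e-04  1.00e-04]
turn deg [ 0.05  0.05 -0.03] det 1
```

Call:
{"api": "arm_command", "payload": {
  "deltas": [
    [-0.015,0,0,0,0,0,0.0],
    [-0.03,0,0,0,0,0,0.0],
    [-0.03,0,0,0,0,0,0.0],
    [-0.03,0,0,0,0,0,0.0],
    [-0.03,0,0,0,0,0,0.0],
    [-0.02,0,0,0,0,0,0.0],
    [0,0,0,0,0,0,0.0]
  ]
}}

```text
clock: 9.73
tcp_pos: [0.4754, -0.204, 0.2003]
ee_rot: [0.368, 1.55, -0.364]
ft_force: [0.6, 0.9, -1.7]
opening: 0.258
```

```bash
python3 -c "
from h import *
st(.4953,-.0585,.185,63.3)"
```

```text
t 9.73 tcp [ 0.4754 -0.204   0.2003] yaw_y 63.3 tilt xdir [-0.009   0.0045 -0.9999] F [ 0.6  0.9 -1.7] M [-0.05 -0.04  0.01] op 0.258
delta tool [ 0.0158  0.139  -0.0474]
turn deg [ 0.   -0.58  0.  ] det 1
```

Call:
{"api": "arm_command", "payload": {
  "deltas": [
    [0,0.02,-0.007,0,-0.3,0,0.0],
    [0,0.03,-0.01,0,-0.3,0,0.0],
    [0,0.03,-0.01,0,0,0,0.0],
    [0,0.03,-0.01,0,0,0,0.0],
    [0,0.025,-0.009,0,0,0,0.0],
    [0,0,0,0,0,0,0.0],
    [0,0,0,0,0,0,0.0]
  ]
}}

```text
clock: 10.32
tcp_pos: [0.4923, -0.0582, 0.1963]
ee_rot: [0.367, 1.541, -0.371]
ft_force: [-0.3, -0.4, -2.1]
opening: 0.261
```

Run:
```python
from h import *
d=cam('wrist'); s=cam('side')
st(.4953,-.0585,.18,63.3)
A=cv2.resize(d['color'],(533,400),interpolation=cv2.INTER_AREA)
B=cv2.resize(s['color'][180:280,205:305],(400,400),interpolation=cv2.INTER_CUBIC)[:,:267]
W=cloud(d).reshape(-1,3); p=ctrl.get_state()['tcp_pos']; r=np.hypot(W[:,0]-p[0],W[:,1]-p[1])
q=W[(r<.033)&(W[:,2]>p[2]-.03)&(W[:,2]<p[2]+.0)]; print(len(q)); 
if len(q): print(q.mean(0),cv2.minEnclosingCircle(q[:,:2].astype(np.float32)),np.percentile(q[:,2],[5,50,95]))
cv2.imwrite('pics/w5.png',np.hstack([A,B]))
```

```text
t 10.42 tcp [ 0.4923 -0.0592  0.1964] yaw_y 62.92 tilt xdir [-0.0029 -0.0022 -1.    ] F [-0.1  0.1 -1.6] M [-0.03 -0.04  0.04] op 0.262
delta tool [0.0164 0.002  0.0024]
turn deg [-0.38 -0.09  0.19] det 1
4373
[ 0.4781652  -0.05127093  0.18416908] ((0.4898020327091217, -0.05709186941385269), 0.027636200189590454) [0.17321664 0.18505912 0.1896569 ]
```

View pics/w5.png

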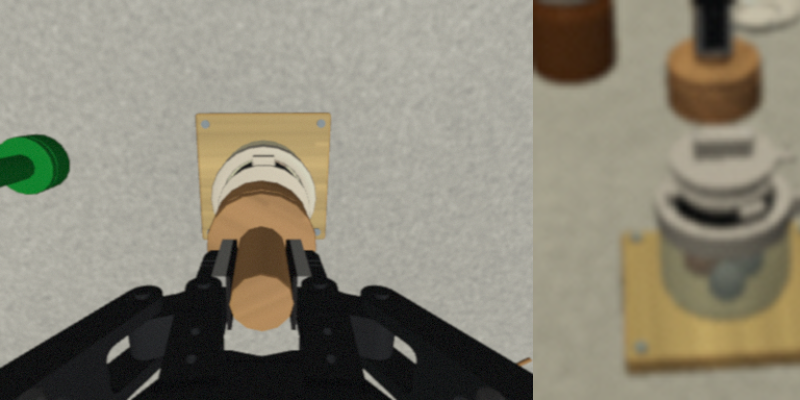

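Run:
```python
from h import *
from scipy.optimize import least_squares
d=load('wrist'); W=cloud(d); s=ctrl.get_state(); p=s['tcp_pos']; R=Ro.from_rotvec(s['ee_rot']).as_matrix()
L=(W-p)@R  # tool coords
hsv=cv2.cvtColor(d['color'],cv2.COLOR_BGR2HSV)
r=np.hypot(L[...,1],L[...,2])
tan=(hsv[...,1]>70)&(hsv[...,0]<20)
for nm,x0,x1,rm,R0 in (('roof',.006,.018,.036,.028),('top',-.045,-.030,.025,.012)):
    m=tan&(L[...,0]>x0)&(L[...,0]<x1)&(r<rm)
    q=L[m]
    if len(q)<20: print(nm,len(q)); continue
    pl=np.linalg.lstsq(np.c_[q[:,1:],np.ones(len(q))],q[:,0],rcond=None)[0]; 
    res=q[:,0]-np.c_[q[:,1:],np.ones(len(q))]@pl; k=abs(res)<.002
    q=q[k]; pl=np.linalg.lstsq(np.c_[q[:,1:],np.ones(len(q))],q[:,0],rcond=None)[0]
    h=cv2.convexHull(q[:,1:].astype(np.float32)).reshape(-1,2)
    # outer arc: far (z most-> which side) use least squares with fixed radius, one-sided robust
    f=least_squares(lambda c:np.hypot(*(h-c).T)-R0,h.mean(0),loss='soft_l1',f_scale=.0007)
    print(nm,len(q),'plane tilt deg (dy,dz)',np.degrees(pl[:2]),'x',pl[2],'minc',cv2.minEnclosingCircle(h),'fit',f.x,'y rng',h[:,0].min(),h[:,0].max(),'z rng',h[:,1].min(),h[:,1].max())
```

```text
roof 3506 plane tilt deg (dy,dz) [-0.00993175 -0.90394675] x 0.01108789537615672 minc ((0.0007057839538902044, -0.0019560919608920813), 0.027519354596734047) fit [ 0.00056455 -0.00076002] y rng -0.026528263 0.027928697 z rng -0.028897021 0.0014865912
top 2630 plane tilt deg (dy,dz) [-0.0287796  -3.99975737] x -0.03858072056068098 minc ((-0.00028802879387512803, -0.0028468703385442495), 0.013895963318645954) fit [ 0.00081578 -0.00157876] y rng -0.010825425 0.012584612 z rng -0.013707797 0.010457117
```

Call:
{"api": "arm_command", "payload": {
  "deltas": [
    [0.006,0.002,0.0025,-0.3,0,0.2,0.0],
    [0.006,0,0,0,0,0,0.0],
    [0.004,0,0,0,0,0,0.0],
    [0,0,0,0,0,0,0.0]
  ]
}}

```text
clock: 10.75
tcp_pos: [0.4947, -0.0632, 0.1781]
ee_rot: [0.371, 1.54, -0.373]
ft_force: [-0.3, -0.0, -1.8]
opening: 0.261
```

```bash
python3 -c "
from h import *
st(.4955,-.059,.17,63.3)"
```

```text
t 10.75 tcp [ 0.4947 -0.0632  0.1781] yaw_y 62.82 tilt xdir [-1.9e-03 -8.0e-04 -1.0e+00] F [-0.3 -0.  -1.8] M [ 0.01  0.02 -0.04] op 0.261
delta tool [ 0.0081  0.0041 -0.0012]
turn deg [-0.48 -0.07  0.09] det 1
```

Call:
{"api": "arm_command", "payload": {
  "deltas": [
    [0,0.004,-0.001,-0.4,0,0,0.0],
    [0,0,0,0,0,0,0.0],
    [0,0,0,0,0,0,0.0]
  ]
}}

```text
clock: 11.0
tcp_pos: [0.495, -0.0609, 0.1774]
ee_rot: [0.368, 1.542, -0.371]
ft_force: [-0.2, 0.1, -2.5]
opening: 0.256
```

```bash
python3 -c "
from h import *
st(.4955,-.059,.165,63.3)"
```

```text
t 11.0 tcp [ 0.495  -0.0609  0.1774] yaw_y 63.02 tilt xdir [-0.0034 -0.0016 -1.    ] F [-0.2  0.1 -2.5] M [-0.  0. -0.] op 0.256
delta tool [ 0.0124  0.002  -0.0004]
turn deg [-0.28 -0.13  0.17] det 1
```

Call:
{"api": "arm_command", "payload": {
  "deltas": [
    [0,0.002,0,-0.2,0,0.2,0.0],
    [0.004,0.001,0,0,0,0,0.0],
    [0.004,0,0,0,0,0,0.0],
    [0,0,0,0,0,0,0.0]
  ]
}}

```text
clock: 11.33
tcp_pos: [0.4972, -0.0578, 0.1695]
ee_rot: [0.368, 1.54, -0.364]
ft_force: [-0.1, 0.5, -2.6]
opening: 0.255
```

```bash
python3 -c "
from h import *
st(.4955,-.059,.16,63.3)"
```

```text
t 11.33 tcp [ 0.4972 -0.0578  0.1695] yaw_y 63.27 tilt xdir [ 6.e-04  2.e-03 -1.e+00] F [-0.1  0.5 -2.6] M [-0.04 -0.03  0.  ] op 0.255
delta tool [ 0.0094 -0.0018 -0.001 ]
turn deg [-0.03 -0.02 -0.12] det 1
```

Call:
{"api": "arm_command", "payload": {
  "deltas": [
    [0.003,-0.0015,-0.001,0,0,-0.1,0.0],
    [0.003,0,0,0,0,0,0.0],
    [0.003,0,0,0,0,0,0.0],
    [0,0,0,0,0,0,0.0]
  ]
}}

```text
clock: 11.67
tcp_pos: [0.4954, -0.0586, 0.1593]
ee_rot: [0.366, 1.541, -0.365]
ft_force: [-0.9, 0.4, -1.6]
opening: 0.259
```

```bash
python3 -c "
from h import *
st(.4955,-.059,.156,63.3)"
```

```text
t 11.67 tcp [ 0.4954 -0.0586  0.1593] yaw_y 63.29 tilt xdir [-7.e-04  4.e-04 -1.e+00] F [-0.9  0.4 -1.6] M [ 0.01 -0.    0.02] op 0.259
delta tool [ 0.0033 -0.0003  0.0003]
turn deg [-0.01 -0.05 -0.  ] det 1
```

Call:
{"api": "arm_command", "payload": {
  "deltas": [
    [0.0015,0,0,0,0,0,0.0],
    [0.0015,0,0,0,0,0,0.0]
  ]
}}

```text
clock: 11.83
tcp_pos: [0.4954, -0.0586, 0.156]
ee_rot: [0.366, 1.541, -0.365]
ft_force: [-0.3, 1.0, -0.6]
opening: 0.262
```

Call:
{"api": "arm_command", "payload": {
  "deltas": [
    [0.0015,0,0,0,0,0,0.0],
    [0.0015,0,0,0,0,0,0.0]
  ]
}}

```text
clock: 12.0
tcp_pos: [0.4959, -0.0587, 0.154]
ee_rot: [0.367, 1.54, -0.365]
ft_force: [-2.0, 1.2, 10.4]
opening: 0.26
```

Call:
{"api": "arm_command", "payload": {
  "deltas": [
    [0.0015,0,0,0,0,0,0.0],
    [0.0015,0,0,0,0,0,0.0]
  ]
}}

```text
clock: 12.17
tcp_pos: [0.4962, -0.0589, 0.1529]
ee_rot: [0.369, 1.541, -0.363]
ft_force: [-1.8, 1.5, 11.6]
opening: 0.257
```

```bash
python3 -c "
from h import *
st(.4955,-.059,.15,63.3)"
```

```text
t 12.17 tcp [ 0.4962 -0.0589  0.1529] yaw_y 63.25 tilt xdir [-1.0e-04  3.4e-03 -1.0e+00] F [-1.8  1.5 11.6] M [0.14 0.82 0.02] op 0.257
delta tool [ 0.0029 -0.0005 -0.0006]
turn deg [-0.05 -0.09 -0.17] det 1
```

The moment shows the rim bearing on its -z side, which matches the 0.9° tilt of the roof seen earlier. I'll tilt the tool to level it before going on.

Call:
{"api": "arm_command", "payload": {
  "deltas": [
    [-0.0015,0,0.0005,0,0.5,0,0.0],
    [-0.001,0,0,0,0.5,0,0.0]
  ]
}}

```text
clock: 12.33
tcp_pos: [0.4966, -0.0591, 0.1559]
ee_rot: [0.373, 1.558, -0.361]
ft_force: [0.6, -0.5, -1.6]
opening: 0.261
```

Run:
```python
from h import *
st(.4955,-.059,.15,63.3)
s=cam('side'); d=cam('wrist')
A=cv2.resize(s['color'][185:275,210:300],(600,600),interpolation=cv2.INTER_CUBIC); cv2.imwrite('pics/s2.png',A)
```

```text
t 12.33 tcp [ 0.4966 -0.0591  0.1559] yaw_y 63.25 tilt xdir [-0.0158  0.012  -0.9998] F [ 0.6 -0.5 -1.6] M [-0.06 -0.1  -0.02] op 0.261
delta tool [ 0.0059 -0.0004 -0.0009]
turn deg [-0.05 -1.11 -0.21] det 1
```

View pics/s2.png

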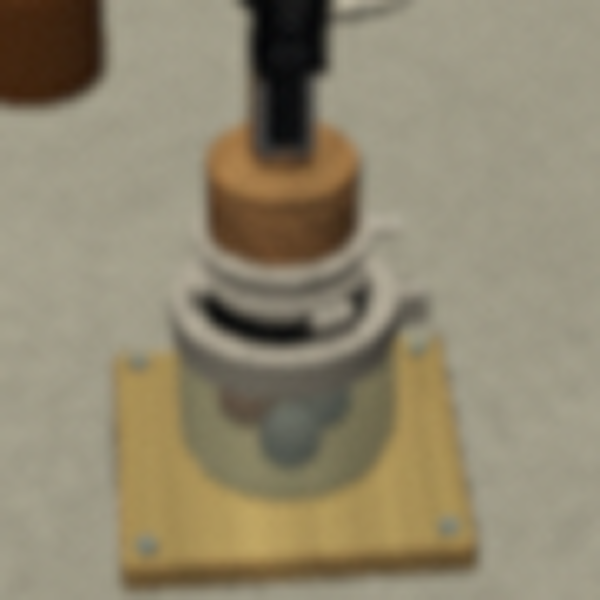

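The side view shows the cup over the bar with the lid still up on its catches. I'll press again with the tool levelled.

Call:
{"api": "arm_command", "payload": {
  "deltas": [
    [0.0015,0,0,0,0,0,0.0],
    [0.0015,0,0,0,0,0,0.0]
  ]
}}

```text
clock: 12.6
tcp_pos: [0.4976, -0.0595, 0.1538]
ee_rot: [0.374, 1.557, -0.36]
ft_force: [-1.8, 0.2, 9.5]
opening: 0.26
```

```bash
python3 -c "
from h import *
st(.4962,-.0595,.15,63.3)"
```

```text
t 12.6 tcp [ 0.4976 -0.0595  0.1538] yaw_y 63.23 tilt xdir [-0.0144  0.0123 -0.9998] F [-1.8  0.2  9.5] M [0.14 0.6  0.05] op 0.26
delta tool [ 0.0039 -0.0007 -0.0012]
turn deg [-0.07 -1.06 -0.26] det 1
```

Call:
{"api": "arm_command", "payload": {
  "deltas": [
    [0.0015,0,0,0,0,0,0.0],
    [0.0015,0,0,0,0,0,0.0]
  ]
}}

```text
clock: 12.77
tcp_pos: [0.4979, -0.0596, 0.1525]
ee_rot: [0.375, 1.557, -0.359]
ft_force: [-3.1, 0.5, 12.1]
opening: 0.258
```

```bash
python3 -c "
from h import *
st(.4962,-.0595,.15,63.3)"
```

```text
t 12.77 tcp [ 0.4979 -0.0596  0.1525] yaw_y 63.22 tilt xdir [-0.0145  0.014  -0.9998] F [-3.1  0.5 12.1] M [ 0.16  0.7  -0.01] op 0.258
delta tool [ 0.0025 -0.0007 -0.0015]
turn deg [-0.08 -1.1  -0.34] det 1
```

Call:
{"api": "arm_command", "payload": {
  "deltas": [
    [0.0005,-0.0007,-0.0016,0,0,0,0.0],
    [0.0005,0,0,0,0,0,0.0]
  ]
}}

```text
clock: 12.93
tcp_pos: [0.4974, -0.0594, 0.1526]
ee_rot: [0.377, 1.555, -0.358]
ft_force: [-2.1, 0.2, 7.9]
opening: 0.256
```

```bash
python3 -c "
from h import *
st(.4962,-.0595,.15,63.3)"
```

```text
t 12.93 tcp [ 0.4974 -0.0594  0.1526] yaw_y 63.21 tilt xdir [-0.0119  0.0147 -0.9998] F [-2.1  0.2  7.9] M [-0.01  0.55 -0.08] op 0.256
delta tool [ 0.0026 -0.0006 -0.001 ]
turn deg [-0.09 -0.99 -0.45] det 1
```

Call:
{"api": "arm_command", "payload": {
  "deltas": [
    [0.0015,-0.0005,-0.001,0,0,-0.3,0.0],
    [0.0018,0,-0.0003,0,0,0,0.0],
    [0.0018,0,-0.0003,0,0,0,0.0]
  ]
}}

```text
clock: 13.18
tcp_pos: [0.4974, -0.0594, 0.15]
ee_rot: [0.374, 1.553, -0.361]
ft_force: [-2.9, -0.5, 2.2]
opening: 0.261
```

```bash
python3 -c "
from h import *
st(.4962,-.0595,.15,63.3)"
```

```text
t 13.18 tcp [ 0.4974 -0.0594  0.15  ] yaw_y 63.19 tilt xdir [-0.0111  0.0115 -0.9999] F [-2.9 -0.5  2.2] M [0.04 0.46 0.02] op 0.261
delta tool [-0.     -0.0007 -0.001 ]
turn deg [-0.11 -0.86 -0.3 ] det 1
```

The force is dropping, so the lid is going past the peak. I'll carry on down gently.

Call:
{"api": "arm_command", "payload": {
  "deltas": [
    [0.001,-0.0005,-0.001,0,0,0,0.0],
    [0.001,0,-0.0005,0,0,0,0.0],
    [0.001,0,0,0,0,0,0.0]
  ]
}}

```text
clock: 13.43
tcp_pos: [0.495, -0.0589, 0.146]
ee_rot: [0.374, 1.554, -0.361]
ft_force: [0.5, 0.1, -1.5]
opening: 0.259
```

```bash
python3 -c "
from h import *
st(.4962,-.0595,.15,63.3)"
```

```text
t 13.43 tcp [ 0.495  -0.0589  0.146 ] yaw_y 63.2 tilt xdir [-0.0122  0.0112 -0.9999] F [ 0.5  0.1 -1.5] M [-0.04  0.    0.03] op 0.259
delta tool [-0.004   0.      0.0013]
turn deg [-0.1  -0.91 -0.26] det 1
```

Call:
{"api": "arm_command", "payload": {
  "deltas": [
    [0.001,0,-0.0003,0,0,0,0.0],
    [0.001,0,0,0,0,0,0.0],
    [0.001,0,0,0,0,0,0.0]
  ]
}}

```text
clock: 13.68
tcp_pos: [0.494, -0.0585, 0.1418]
ee_rot: [0.373, 1.556, -0.361]
ft_force: [-2.9, 0.5, 12.7]
opening: 0.262
```

```bash
python3 -c "
from h import *
st(.4962,-.0595,.15,63.3)"
```

```text
t 13.68 tcp [ 0.494  -0.0585  0.1418] yaw_y 63.22 tilt xdir [-0.0139  0.0109 -0.9998] F [-2.9  0.5 12.7] M [-0.13  0.32 -0.05] op 0.262
delta tool [-0.0082  0.0001  0.0022]
turn deg [-0.08 -0.99 -0.2 ] det 1
```

The lid is on the ring, about 14 mm down. I'll recentre with a light touch, then bear down.

Call:
{"api": "arm_command", "payload": {
  "deltas": [
    [-0.0015,0,0.0018,0,0,0,0.0],
    [0,0,0.0005,0,0,-0.2,0.0]
  ]
}}

```text
clock: 13.85
tcp_pos: [0.4961, -0.0598, 0.1432]
ee_rot: [0.37, 1.557, -0.364]
ft_force: [-0.4, -0.0, -2.6]
opening: 0.263
```

```bash
python3 -c "
from h import *
st(.4958,-.0593,.1418,63.3)"
```

```text
t 13.85 tcp [ 0.4961 -0.0598  0.1432] yaw_y 63.21 tilt xdir [-0.0157  0.0076 -0.9998] F [-0.4 -0.  -2.6] M [ 0.01 -0.01  0.04] op 0.263
delta tool [ 0.0014  0.0003 -0.0005]
turn deg [-0.09 -1.    0.02] det 1
```

Call:
{"api": "arm_command", "payload": {
  "deltas": [
    [0.001,0,0,0,0,0,0.0],
    [0.001,0,0,0,0,0,0.0]
  ]
}}

```text
clock: 14.02
tcp_pos: [0.4968, -0.0598, 0.1418]
ee_rot: [0.371, 1.556, -0.364]
ft_force: [-3.9, 0.3, 17.5]
opening: 0.26
```

```bash
python3 -c "
from h import *
st(.4958,-.0593,.1418,63.3)"
```

```text
t 14.02 tcp [ 0.4968 -0.0598  0.1418] yaw_y 63.22 tilt xdir [-0.0151  0.0077 -0.9999] F [-3.9  0.3 17.5] M [-0.03  0.77 -0.04] op 0.26
delta tool [ 0.      0.     -0.0011]
turn deg [-0.08 -0.97 -0.01] det 1
```

Call:
{"api": "arm_command", "payload": {
  "deltas": [
    [0.0013,0,-0.0004,0,0,0,0.0],
    [0.0013,0,-0.0003,0,0,0,0.0]
  ]
}}

```text
clock: 14.18
tcp_pos: [0.4968, -0.0599, 0.1419]
ee_rot: [0.373, 1.555, -0.363]
ft_force: [-3.0, 0.4, 12.6]
opening: 0.261
```

```bash
python3 -c "
from h import *
st(.4958,-.0593,.1418,63.3)"
```

```text
t 14.18 tcp [ 0.4968 -0.0599  0.1419] yaw_y 63.18 tilt xdir [-0.0141  0.0096 -0.9999] F [-3.   0.4 12.6] M [0.07 0.71 0.01] op 0.261
delta tool [ 0.0001  0.0001 -0.0012]
turn deg [-0.12 -0.97 -0.13] det 1
```

Call:
{"api": "arm_command", "payload": {
  "deltas": [
    [0.0017,0,-0.0004,0,0,0,0.0],
    [0.002,0,-0.0004,0,0,0,0.0]
  ]
}}

```text
clock: 14.35
tcp_pos: [0.4968, -0.0601, 0.1418]
ee_rot: [0.375, 1.555, -0.361]
ft_force: [-5.5, 0.1, 22.9]
opening: 0.258
```

Call:
{"api": "arm_command", "payload": {
  "deltas": [
    [0.002,0,-0.0004,0,0,0,0.0],
    [0.002,0,-0.0004,0,0,0,0.0]
  ]
}}

```text
clock: 14.52
tcp_pos: [0.4967, -0.0602, 0.1418]
ee_rot: [0.378, 1.553, -0.359]
ft_force: [-4.9, -0.3, 18.8]
opening: 0.262
```

Call:
{"api": "arm_command", "payload": {
  "deltas": [
    [0.0023,0,-0.0004,0,0,-0.2,0.0],
    [0.0023,0,-0.0004,0,0,-0.2,0.0],
    [0.0023,0,-0.0004,0,0,-0.2,0.0]
  ]
}}

```text
clock: 14.77
tcp_pos: [0.4968, -0.06, 0.1418]
ee_rot: [0.376, 1.554, -0.363]
ft_force: [-4.5, 1.6, 22.5]
opening: 0.263
```

Call:
{"api": "arm_command", "payload": {
  "deltas": [
    [0.0024,0,-0.0004,0,0,-0.1,0.0],
    [0.0024,0,-0.0004,0,0,-0.1,0.0],
    [0.0024,0,-0.0004,0,0,-0.1,0.0]
  ]
}}

```text
clock: 15.02
tcp_pos: [0.4968, -0.06, 0.1417]
ee_rot: [0.377, 1.554, -0.363]
ft_force: [-5.1, 0.9, 22.3]
opening: 0.258
```

```bash
python3 -c "
from h import *
st(.4958,-.0593,.1418,63.3)"
```

```text
t 15.02 tcp [ 0.4968 -0.06    0.1417] yaw_y 63.04 tilt xdir [-0.0119  0.0118 -0.9999] F [-5.1  0.9 22.3] M [0.03 1.16 0.06] op 0.258
delta tool [-0.      0.0002 -0.0012]
turn deg [-0.26 -0.92 -0.3 ] det 1
```

Call:
{"api": "arm_command", "payload": {
  "deltas": [
    [0.0025,-0.0002,-0.0008,-0.1,0,-0.1,0.0],
    [0.0025,-0.0002,-0.0008,-0.1,0,-0.1,0.0],
    [0.0025,0,-0.0008,0,0,-0.1,0.0],
    [0.0025,0,-0.0008,0,0,-0.1,0.0]
  ]
}}

```text
clock: 15.35
tcp_pos: [0.4966, -0.06, 0.1417]
ee_rot: [0.376, 1.55, -0.36]
ft_force: [-5.1, 1.7, 23.0]
opening: 0.258
```

Call:
{"api": "arm_command", "payload": {
  "deltas": [
    [0.0024,0,-0.0008,0,0,-0.1,0.0],
    [0.0024,0,-0.0008,0,0,-0.1,0.0],
    [0.0024,0,-0.0008,0,0,-0.1,0.0],
    [0.0024,0,-0.0008,0,0,-0.1,0.0]
  ]
}}

```text
clock: 15.68
tcp_pos: [0.4964, -0.06, 0.1417]
ee_rot: [0.377, 1.546, -0.36]
ft_force: [-4.8, 1.1, 21.4]
opening: 0.259
```

```bash
python3 -c "
from h import *
st(.4958,-.0593,.1418,63.3)"
```

```text
t 15.68 tcp [ 0.4964 -0.06    0.1417] yaw_y 63.09 tilt xdir [-0.0042  0.0115 -0.9999] F [-4.8  1.1 21.4] M [-0.07  1.19  0.04] op 0.259
delta tool [-0.0001  0.0003 -0.0008]
turn deg [-0.21 -0.51 -0.48] det 1
```

Held near 24 N at the rim for more than 0.9 s. I'll lift off.

Call:
{"api": "arm_command", "payload": {
  "deltas": [
    [0.001,0,0,0,0,0,0.0],
    [-0.001,0,0,0,0,0,0.0],
    [-0.004,0,0,0,0,0,0.0],
    [-0.008,0,0,0,0,0,0.0],
    [-0.01,0,0,0,0,0,0.0],
    [-0.02,0,0,0,0,0,0.0],
    [-0.02,0,0,0,0,0,0.0],
    [0,0,0,0,0,0,0.0]
  ]
}}

```text
clock: 16.35
tcp_pos: [0.4955, -0.0611, 0.2083]
ee_rot: [0.377, 1.549, -0.362]
ft_force: [0.7, -0.2, -2.4]
opening: 0.26
```

```bash
python3 -c "
from h import *
st(.4787,-.2053,.19,63.3)"
```

```text
t 16.35 tcp [ 0.4955 -0.0611  0.2083] yaw_y 63.04 tilt xdir [-0.007   0.0115 -0.9999] F [ 0.7 -0.2 -2.4] M [-0.08 -0.11 -0.01] op 0.26
delta tool [ 0.0168 -0.1363  0.0506]
turn deg [-0.26 -0.66 -0.41] det 1
```

Call:
{"api": "arm_command", "payload": {
  "deltas": [
    [0,-0.027,0.01,-0.2,0,0,0.0],
    [0,-0.034,0.0125,0,0,0,0.0],
    [0,-0.034,0.0125,0,0,0,0.0],
    [0,-0.034,0.0125,0,0,0,0.0],
    [0,-0.005,0.002,0,0,-0.3,0.0],
    [0,0,0,0,0,0,0.0],
    [0,0,0,0,0,0,0.0]
  ]
}}

```text
clock: 16.93
tcp_pos: [0.481, -0.2057, 0.2068]
ee_rot: [0.363, 1.548, -0.356]
ft_force: [-0.1, -0.2, -1.6]
opening: 0.26
```

Run:
```python
from h import *
st(.4787,-.2053,.1,63.3)
d=cam('wrist'); t=cam('top')
for n,D in (('w',d),('t',t)):
    W=cloud(D).reshape(-1,3); r=np.hypot(W[:,0]-.495,W[:,1]+.0582)
    q=W[(r<.0315)&(W[:,2]>.094)&(W[:,2]<.109)]
    if len(q)<30: print(n,len(q)); continue
    A=np.c_[q[:,:2]-[.495,-.0582],np.ones(len(q))]; pl=np.linalg.lstsq(A,q[:,2],rcond=None)[0]
    k=abs(q[:,2]-A@pl)<.002; pl=np.linalg.lstsq(A[k],q[k,2],rcond=None)[0]; print(n,k.sum(),'flange z',pl[2],'tilt deg',np.degrees(pl[:2]))
    q=W[(r<.075)&(W[:,2]>.005)&(W[:,2]<.03)]; q=W[(abs(W[:,2]-.014)<.005)&(r<.09)]; A=np.c_[q[:,:2]-[.495,-.0582],np.ones(len(q))]; print('stand plane',np.linalg.lstsq(A,q[:,2],rcond=None)[0]*[57,57,1])
u,v=proj(d,[.495,-.058,.1]).astype(int); x0=min(max(u-90,0),332); y0=max(v-70,0)
A=cv2.resize(d['color'][y0:y0+140,x0:x0+180],(514,400),interpolation=cv2.INTER_CUBIC)
B=cv2.resize(t['color'][185:235,262:312],(286,286),interpolation=cv2.INTER_CUBIC); B=np.vstack([B,np.zeros((114,286,3),np.uint8)])
cv2.imwrite('pics/w6.png',np.hstack([A,B])); print(x0,y0)
```

```text
t 16.93 tcp [ 0.481  -0.2057  0.2068] yaw_y 63.75 tilt xdir [-0.0059  0.006  -1.    ] F [-0.1 -0.2 -1.6] M [-0.02 -0.01  0.03] op 0.26
delta tool [ 0.1068 -0.001  -0.0014]
turn deg [ 0.45 -0.46 -0.16] det 1
w 4231 flange z 0.10069247811017858 tilt deg [ 0.08802746 -0.02981377]
stand plane [0.19505545 0.1335323  0.01487341]
t 295 flange z 0.10036631649304896 tilt deg [ 0.3767488  -0.33533494]
stand plane [ 0.0158131  -0.03798235  0.01415121]
332 53
```

View pics/w6.png

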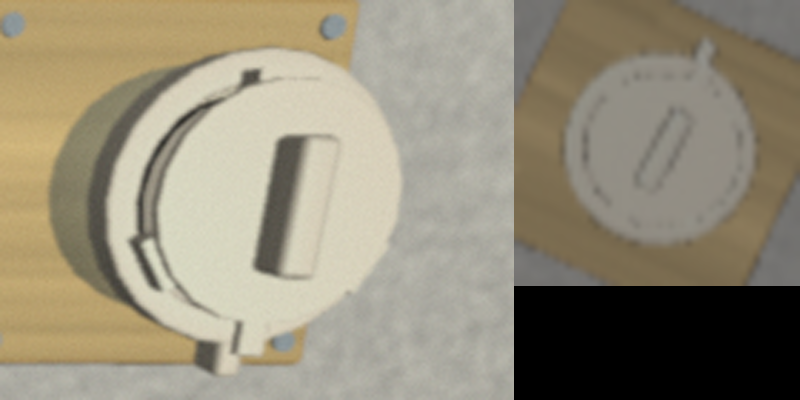

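The lid is level to within 0.1° by the wrist depth and 0.5° by the top depth, with the flange at z≈0.1005. The tab stands over the lug at about (250,340) and (705,50). I'll set the tool down next.

Call:
{"api": "arm_command", "payload": {
  "deltas": [
    [0.02,-0.001,-0.0015,0.4,0,0,0.0],
    [0.03,0,0,0,0.2,0,0.0],
    [0.03,0,0,0,0.2,0,0.0],
    [0.025,0,0,0,0.2,0,0.0],
    [0.015,0,0,0,0.2,0,0.0],
    [0,0,0,0,0,0,0.0],
    [0,0,0,0,0,0,0.0]
  ]
}}

```text
clock: 17.62
tcp_pos: [0.4852, -0.1897, 0.0829]
ee_rot: [0.36, 1.561, -0.334]
ft_force: [0.4, 0.6, -1.4]
opening: 0.262
```

```bash
python3 -c "
from h import *
st(.4787,-.2053,.042,63.3)"
```

```text
t 17.62 tcp [ 0.4852 -0.1897  0.0829] yaw_y 64.7 tilt xdir [-0.0136  0.0197 -0.9997] F [ 0.4  0.6 -1.4] M [-0.03 -0.05 -0.01] op 0.262
delta tool [ 0.0407 -0.0174  0.0016]
turn deg [ 1.41 -1.2  -0.67] det 1
```

Call:
{"api": "arm_command", "payload": {
  "deltas": [
    [0,-0.009,0.001,0.7,-0.2,-0.3,0.0],
    [0.005,-0.009,0.001,0.6,-0.2,-0.3,0.0],
    [0.01,0,0,0,0,0,0.0],
    [0.01,0,0,0,0,0,0.0],
    [0,0,0,0,0,0,0.0],
    [0,0,0,0,0,0,0.0]
  ]
}}

```text
clock: 18.12
tcp_pos: [0.482, -0.2077, 0.0594]
ee_rot: [0.365, 1.545, -0.361]
ft_force: [-0.2, -0.3, -1.9]
opening: 0.259
```

```bash
python3 -c "
from h import *
st(.4787,-.2053,.042,63.3)"
```

```text
t 18.12 tcp [ 0.482  -0.2077  0.0594] yaw_y 63.47 tilt xdir [-0.004   0.0034 -1.    ] F [-0.2 -0.3 -1.9] M [-0.02  0.02 -0.04] op 0.259
delta tool [ 0.0174  0.0007 -0.0039]
turn deg [ 0.17 -0.29 -0.07] det 1
```

Call:
{"api": "arm_command", "payload": {
  "deltas": [
    [0.004,0,-0.002,0.1,0.2,0,0.0],
    [0.006,0,0,0,0.1,0,0.0],
    [0.003,0,0,0,0.1,0,0.0],
    [0.002,0,0,0,0,0,0.0],
    [0,0,0,0,0,0,0.0]
  ]
}}

```text
clock: 18.53
tcp_pos: [0.4802, -0.2067, 0.0431]
ee_rot: [0.369, 1.551, -0.362]
ft_force: [-1.1, -0.1, -2.1]
opening: 0.26
```

```bash
python3 -c "
from h import *
st(.4787,-.2053,.042,63.3)"
```

```text
t 18.53 tcp [ 0.4802 -0.2067  0.0431] yaw_y 63.34 tilt xdir [-0.0101  0.0071 -0.9999] F [-1.1 -0.1 -2.1] M [0.01 0.01 0.  ] op 0.26
delta tool [ 0.0011  0.0006 -0.002 ]
turn deg [ 0.04 -0.7  -0.1 ] det 1
```

Call:
{"api": "arm_command", "payload": {
  "deltas": [
    [0.001,0,0,0,0,0,0.0],
    [0.001,0,0,0,0,0,0.0]
  ]
}}

```text
clock: 18.7
tcp_pos: [0.4801, -0.2067, 0.042]
ee_rot: [0.37, 1.552, -0.361]
ft_force: [-4.2, 1.5, 20.4]
opening: 0.256
```

Call:
{"api": "arm_command", "payload": {
  "deltas": [
    [0.0005,0,0,0,0,0,0.0],
    [0.0,0,0,0,0,0,0.0]
  ],
  "squeeze": 20
}}

```text
clock: 18.87
tcp_pos: [0.4805, -0.2069, 0.0426]
ee_rot: [0.371, 1.55, -0.361]
ft_force: [0.1, 0.5, -2.0]
opening: 0.262
```

Call:
{"api": "arm_command", "payload": {
  "deltas": [
    [0.0006,0,0,0,0,0,0.0],
    [0.0003,0,0,0,0,0,0.024],
    [0,0,0,0,0,0,0.027],
    [0,0,0,0,0,0,0.035],
    [0,0,0,0,0,0,0.05],
    [0,0,0,0,0,0,0.055],
    [0,0,0,0,0,0,0.055]
  ]
}}

```text
clock: 19.45
tcp_pos: [0.4816, -0.2072, 0.0419]
ee_rot: [0.37, 1.548, -0.361]
ft_force: [-0.8, -0.2, -0.6]
opening: 0.644
```

Call:
{"api": "arm_command", "payload": {
  "deltas": [
    [-0.01,0,0,0,0,0,0.055],
    [-0.015,0,0,0,0,0,0.055],
    [-0.02,0,0,0,0,0,0.055],
    [-0.03,0,0,0,0,0,0.055],
    [-0.03,0,0,0,0,0,0.055],
    [-0.03,0,0,0,0,0,0.055],
    [-0.03,0,0,0,0,0,0.055],
    [0,0,0,0,0,0,0.055],
    [0,0,0,0,0,0,0.055]
  ]
}}

```text
clock: 20.2
tcp_pos: [0.4812, -0.2087, 0.2181]
ee_rot: [0.373, 1.55, -0.361]
ft_force: [-0.0, -0.0, -0.5]
opening: 0.645
```

Run:
```python
from h import *
st(.4787,-.2053,.2,63.3)
d=cam('wrist'); s=cam('side')
W=cloud(d).reshape(-1,3); r=np.hypot(W[:,0]-.479,W[:,1]+.206)
for z0,z1 in((.074,.086),(.025,.036)):
    q=W[(r<.04)&(W[:,2]>z0)&(W[:,2]<z1)]
    if len(q): print(len(q),cv2.minEnclosingCircle(q[:,:2].astype(np.float32)),np.median(q[:,2]))
r=np.hypot(W[:,0]-.495,W[:,1]+.0582); q=W[(r<.0315)&(W[:,2]>.094)&(W[:,2]<.109)]
if len(q)>30:
    A=np.c_[q[:,:2]-[.495,-.0582],np.ones(len(q))]; print('lid',np.linalg.lstsq(A,q[:,2],rcond=None)[0]*[57,57,1])
cv2.imwrite('pics/end.png',np.hstack([cv2.resize(d['color'],(400,300)),cv2.resize(s['color'],(400,300))]))
```

```text
t 20.2 tcp [ 0.4812 -0.2087  0.2181] yaw_y 63.2 tilt xdir [-0.0085  0.0096 -0.9999] F [-0.  -0.  -0.5] M [0.05 0.   0.01] op 0.645
delta tool [ 0.0182  0.0019 -0.0036]
turn deg [-0.1  -0.68 -0.27] det 1
528 ((0.4800576865673065, -0.2066534161567688), 0.011745075695216656) 0.08072930393207228
1443 ((0.47995811700820923, -0.20662613213062286), 0.027896350249648094) 0.03082478383533456
lid [ 0.02921182 -0.233409    0.10090696]
```

The depth check shows the tool upright, with its handle top and cup concentric at (0.480,-0.2066), and the lid level at its home height. The gripper is clear, so I'll hand in.

```bash
python3 -c "
from rig import sign_off
print(sign_off())"
```

```text
the job is handed in; nothing more can be done
None
```

The lid is turned, pressed home and level, and the tool is back upright on the table. I handed the job in at about 20 s on the robot's clock.

- **Turning:** I turned the lid about 80° clockwise by its bar. Before pressing, the tab and lug agreed to within about 0.2°. I did not measure the angle again after pressing, but the picture still showed the tab over the lug.
- **Pressing:** My first contact bore on one side of the rim because the tool sat about 1° off true in the grip. I backed off, tilted it level and pressed past the click onto the ring, about 14 mm down. I then held about 23–25 N at the rim for roughly 0.9 s. The highest reading I saw was about 25 N, but readings came only at the end of each move.
- **Lateral force:** While bearing down there was a sideways force of about 5 N and some moment, so the push was not perfectly pure.
- **Level check:** After lifting off, the flange was level to about 0.1–0.25° by the wrist camera's depth. The noisier top camera gave about 0.5°. The flange sits at a height of about 0.1005 m.
- **Tool:** Its handle and cup are concentric at (0.480, -0.207), within about 2 mm of where it started. The gripper was open and clear.

I could not view the last picture because the limit of 12 was reached, so the final check used depth data alone. I did not re-measure the bystanders; the arm passed well above or clear of them.

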